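# Find the hidden release of the display plinth and let its drawer spring out

### The job

The low black display plinth on the counter has a secret drawer for the customer's side, held by a release button concealed in the brown leather panel on its top, somewhere along the panel's long middle line. Find the button with your fingertips and push it down until the catch lets go and the drawer springs right out by itself, then take your hand away so that the button comes back up. Touch lightly, never leaning hard on anything, and do not pick up, shift or knock over the flacon, ring box, jar or bell.

Things in the scene. Friction and masses are not known exactly. Their poses are not given: they have to be found in the camera images.
- plinth: Fixed black lacquered box, 300 mm deep (its x axis, pointing away to the customer's side where the drawer comes out), 460 mm wide (y axis), 80 mm high. Origin: centre of its underside, on the counter. Let into its top, 1 mm below the lacquer and edged by a thin brass line: a level, rigid brown leather panel 190 mm (x) by 230 mm (y), in the middle.
- panel_mid (a point): Centre of the leather panel's surface, 79 mm above the counter, with the plinth's axes. The release button, a darker brown leather oblong 48 mm (x) by 64 mm (y) in an opening 52 by 68 mm, lies with its centre on the line x = 0 of this point, at y from -55 to 55 mm, elsewhere each time: find it by touch or by eye. Its top is 2 mm below the leather; a fingertip sliding over the panel loses contact there.
- release (a joint): How far the release button is pushed down, in m: 0 up, 0.007 fully down (its top then 9 mm below the leather). Sprung, moves straight down: gives at about 2.5 N, takes about 6.5 N fully down, comes back up by itself. The catch lets go at 4 to 5 mm; keep it fully down for half a second.
- drawer (a joint): How far the drawer has come out of the plinth's far face (towards its +x), in m: 0 shut, 0.085 right out. Locked until the catch lets go, then pushed out by a damped spring in about a second. No handle; front 428 mm wide, 52 mm high.
- flacon: Perfume flacon, amber square bottle 40 x 40 mm with red cap, 83 mm high, 220 g, loose, standing on the lacquer at one end of the plinth's top, about 190 mm from panel_mid along y. Origin: centre of its underside.
- ring_box: Closed dark blue ring box, 55 x 55 x 41 mm high, 120 g, loose, on the lacquer at the other end of the plinth's top. Origin: centre of its underside.
- scent_jar: Green glass jar with brass cap, 60 mm across, 85 mm high, 300 g, loose, on the counter beside the plinth. Origin: centre of its underside.
- bell: Brass counter bell, 72 mm across, 51 mm high, 200 g, loose, on the counter at the other side of the plinth. Origin: centre of its underside.
There are look-alikes about, which are no part of the job. Of the things that look like the bell, the larger one is meant. There is more than one size of the flacon; the one meant has the size given above.

How it is judged:
By the outcome, as a careful person would: the job done as asked, in the order asked, and still so for the second after the job is handed in, with the robot touching nothing.
It also fails if it takes over 58 s, if anything falls off the work surface, if the arm or the gripper's body presses on something with over 40 N, if the wrist force passes 120 N, or if a joint passes its speed limit or range.

### The arm

A 6-joint arm with a two-finger parallel gripper is mounted at the origin on the work surface. World frame = base frame: x ahead of the robot, y to its left, z up, the work surface at z = 0. Lengths are in m, angles in rad, forces in N, time in s.
With the tool pointing down it reaches from about 0.25 to 0.725 m from the base axis. Payload 4 kg.
Tool frame: the origin (TCP) lies midway between the tips of the shut fingers; the grasp point (between the pads) lies 19 mm behind it (bot.grip_point_offset is the distance from the TCP to the grasp point, in m); z points along the fingers, y is the line along which they close (so a half turn about z gives the same grasp; the last joint's range is limited). The gripper opens to 85 mm and grips with 20 to 120 N. Pads are 22 mm wide; open, the fingers measure 114 mm over their backs; the gripper's body (76 mm by 85 mm) begins 54 mm behind the grasp point. The pads swing forward as they close: fully open they stand 13 mm farther back than shut.
Start: joints at [1.324, 0.241, 0.005, 1.335, 0, 1.571], TCP at [0.122, 0.485, 0.231] pointing down, gripper open.
Joint ranges: [-2.72, 2.72], [-1.05, 1.87], [-1.09, 1.28], [-1.99, 2.15], [-1.42, 1.44], [-3.14, 3.14]. Speed limits (rad/s): [2.79, 2.79, 3.14, 3.14, 3.14, 3.14].

### API

Orientations are given as a unit quaternion [x, y, z, w].
In Python, from workcell import bot gives the robot as it stands.
- The arm moves only by the tool step_arm, never from a script. Its argument "targets" is text: rows parted by semicolons, each of 7 numbers parted by spaces: the opening, from -1 (shut) to 1 (fully open), so that 0 is half open, then the shift along the world's x, y, z normalised to -1 to 1, where 1 is 0.5 m, then the turn, a rotation vector about the world's x, y, z normalised to -1 to 1, where 1 is pi/4 rad. In form: gripper x y z wx wy wz; .... A call has 1 to 10 rows; each row is the pose to reach, as a shift and turn from the pose commanded when the call began; what a row does not reach only later rows make up. A row lasts 1/12 s, in which the tool goes at most 41.7 mm and 7.16 degrees, less where a joint would pass 70% of its speed; a pose out of reach is approached as far as the arm can. A call with a number of a shift or a turn outside -1 to 1 is refused whole. A call with a gripper value outside its range is refused whole. The fingers move at their own pace and stop on an object; the grip force is fixed at half the most. Time passes only in rows, so rows that repeat a pose let the fingers close. It gives the time, the measured TCP pose, the force, the opening and the grip force at its end, in the units of the state.
- bot.get_obs(): the state, without advancing time (a new reading comes with each control period).
- bot.camera(name): name is "scene" or "top" or "wrist"; returns the picture (420x560x3 uint8, red, green, blue); there is no depth.
- bot.camera_info(name): a dict with "vertical_fov" (degrees; the focal length in pixels is half the picture's height over the tangent of half this angle, whatever the lens; pixels are square), "cx", "cy" (the principal point, pixels), "pose" (4x4, takes a point from camera to world coordinates). Camera axes: x right, y up, looking along -z (the intrinsics and any distortion apply to the point x, -y, -z); pixel columns grow to the right and rows downward; lengths in m; the calibration is good to about 2 mm. The wrist camera is an equidistant fisheye: a pixel r from the principal point sees the ray r / f radians off the axis. A picture is of the moment at which its call begins: read the wrist's pose just before it. camera_info takes no time and is no camera call; for the wrist camera it gives the pose at the moment of the call.
- bot.job_done(): hands the job in; it is judged then, once.
The state is a dict: "clock": time; "joint_pos": joint angles; "joint_vel": joint speeds; "tau": joint torques, N m; "eef_pos": TCP position; "tool_rot": TCP orientation; "ft_force": force on the tool from outside, world axes, zero at the start; "ft_torque": the same for the moment, N m; "grip_width": finger opening in m; "grasp_force": force on a finger pad.
Only numpy, scipy, OpenCV 4.12 (cv2) and the standard library are available. Lean on these libraries where they do the work, as an engineer would, in place of code of your own. Each camera call takes 0.05 s, during which the arm holds its last target. There are 200 camera calls.

## Working session

There is one attempt and no reset: what is moved stays moved. The work goes in short steps, Python scripts to look and compute and a tool call to move; the robot and the scene stay as the last step left them, time stands still between calls to the robot, and variables do not carry over. Pictures are saved under pics/ and viewed, at most 10 in all, crops included, and the job is handed in when it is done.

Besides the shell and the picture viewer there is one more tool, called after "Call:" in YAML: its name, and indented under it one key for each argument. step_arm: Moves the arm, as the interface text tells. Scaled input: -1 to 1 covers 0.5 m each way for a shift and pi/4 rad each way for a turn. Its arguments: {"type":"object","properties":{"targets":{"type":"string"}},"required":["targets"]}

```bash
mkdir -p pics; python3 - <<'E'
from workcell import bot
import cv2
for n in("scene","top"):
    i=bot.camera_info(n);print(n,i)
    cv2.imwrite(f"pics/{n}0.png",bot.camera(n)[:,:,::-1])
print(bot.get_obs())
E
```

```text
scene {'vertical_fov': 56.51535962367747, 'cx': 285.707934986791, 'cy': 206.86015677417538, 'pose': array([[-0.40460449, -0.60516399,  0.68561779,  1.25194874],
       [ 0.91447392, -0.27242604,  0.29920143,  0.32748913],
       [ 0.00571421,  0.74803783,  0.66363149,  0.77954437],
       [ 0.        ,  0.        ,  0.        ,  1.        ]])}
top {'vertical_fov': 54.94836982956397, 'cx': 279.1398424369406, 'cy': 214.6233814204867, 'pose': array([[-0.02520544,  0.99108306, -0.13083982,  0.40305903],
       [-0.99961217, -0.02653703, -0.00844339,  0.01247882],
       [-0.0118402 ,  0.13057626,  0.99136757,  1.00635591],
       [ 0.        ,  0.        ,  0.        ,  1.        ]])}
{'clock': 0.1, 'joint_pos': array([1.32398653e+00, 2.41349842e-01, 3.88256034e-03, 1.33523941e+00,
       1.09389376e-05, 1.57077230e+00]), 'joint_vel': array([ 0.00136212, -0.00180157,  0.00238676, -0.0025768 , -0.00040684,
        0.00021158]), 'tau': array([ 6.50606148e-05, -3.73137331e+01,  2.53009933e+01,  1.08126272e-02,
       -5.32897366e-05,  2.16045571e-06]), 'eef_pos': array([0.12201329, 0.4842962 , 0.23050492]), 'tool_rot': array([ 1.23079947e-01,  9.92396299e-01, -9.47245552e-04, -1.23014707e-04]), 'ft_force': array([-0.14027394, -0.03907784, -1.06024641]), 'ft_torque': array([-0.04915462, -0.0362195 , -0.02939772]), 'grasp_force': 0.0, 'grip_width': 0.08535054534917291}
```

View pics/top0.png

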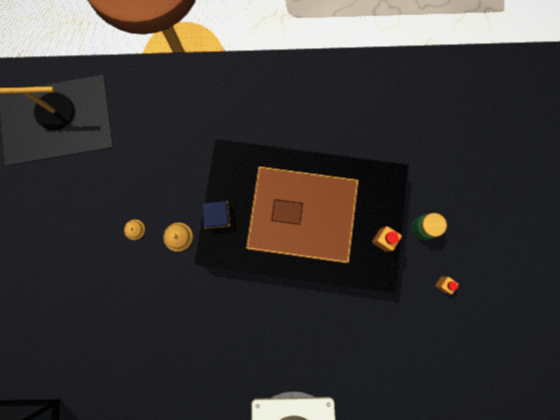

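View pics/scene0.png

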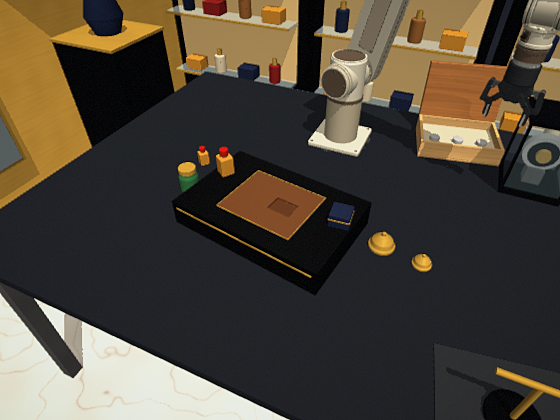

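The top view shows one plinth, with panel corners near (259,167), (357,180), (349,262) and (247,249).
- **Button:** the only candidate is the dark oblong at (287,212).
- **Bells:** (178,236) is the larger one and (134,229) the look-alike.
- **Flacons:** (388,239) stands on the plinth, with a small look-alike at (448,286).
- **Others:** ring box at (216,215), jar at (432,226).

The scene view agrees, with the button at (283,207). Next I'll measure the button and check it in one crop.

```bash
cat > h.py <<'E'
import numpy as np,cv2
from workcell import bot
def world(n,px,z):
    i=bot.camera_info(n);f=210/np.tan(np.radians(i["vertical_fov"]/2));P=np.array(i["pose"])
    px=np.atleast_2d(px).astype(float)
    d=np.c_[(px[:,0]-i["cx"])/f,-(px[:,1]-i["cy"])/f,-np.ones(len(px))]@P[:3,:3].T
    return P[:3,3]+d*((z-P[2,3])/d[:,2])[:,None]
E
python3 - <<'E'
from h import *
out=[]
for n,(x0,y0,x1,y1) in {"top":(235,155,370,275),"scene":(210,165,330,245)}.items():
    im=cv2.imread(f"pics/{n}0.png");c=im[y0:y1,x0:x1].astype(int)
    br=((c[...,2]>55)&(c[...,2]-c[...,0]>30)).astype(np.uint8)
    k,l,s,_=cv2.connectedComponentsWithStats(br);j=1+np.argmax(s[1:,4]);m=(l==j).astype(np.uint8)
    h=cv2.findContours(m,0,2)[0];h=max(h,key=cv2.contourArea)
    q=cv2.approxPolyDP(cv2.convexHull(h),6,True)[:,0]+[x0,y0]
    w=world(n,q,.08);ctr=w.mean(0)
    rr=cv2.minAreaRect((world(n,h[:,0]+[x0,y0],.08)[:,:2]*1000).astype(np.float32))
    med=np.median(c[m>0][:,2]); hull=cv2.fillConvexPoly(np.zeros_like(m),cv2.convexHull(h),1);hull=cv2.erode(hull,np.ones((9,9)))
    dk=((c[...,2]<.78*med)&(hull>0)).astype(np.uint8)
    k,l,s,_=cv2.connectedComponentsWithStats(dk);j=1+np.argmax(s[1:,4])
    b=cv2.findContours((l==j).astype(np.uint8),0,2)[0][0][:,0]+[x0,y0]
    r=cv2.minAreaRect((world(n,b,.077)[:,:2]*1000).astype(np.float32))
    print(n,"corners",q.tolist(),"panel",rr,"button",r,np.mean(b,0))
    out.append(cv2.resize(im[y0:y1,x0:x1],(400,300)))
cv2.imwrite("pics/c.png",np.hstack(out))
print(world("top",[[216,215],[388,239]],.14))
E
```

```text
top corners [[258, 166], [358, 180], [348, 262], [246, 248]] panel ((526.7164306640625, -33.59364318847656), (238.99526977539062, 198.13931274414062), 80.53742980957031) button ((532.8276977539062, 2.1379470825195312), (69.08318328857422, 53.05130386352539), 80.29985809326172) [285.96666667 212.43333333]
scene corners [[216, 204], [257, 170], [326, 197], [287, 240]] panel ((523.2896728515625, -33.85186767578125), (237.85260009765625, 198.3895721435547), 80.49243927001953) button ((515.1949462890625, -2.2047157287597656), (40.8289680480957, 78.24385070800781), 17.645109176635742) [285.225 202.325]
[[ 0.52024044  0.15670727  0.14      ]
 [ 0.45856376 -0.21171184  0.14      ]]
```

View pics/c.png

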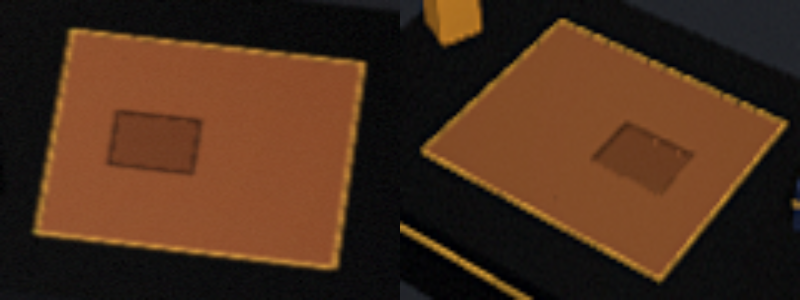

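The crop shows the single darker oblong in the panel, in both views: top at (286,212), world about (0.531, 0.002). Plinth yaw is about -9.5°. I'll shut the fingers and move over it.

Call:
step_arm:
  targets: "-1 0.818 -0.965 0 0 0 0.1;-1 0.818 -0.965 0 0 0 0.1;-1 0.818 -0.965 0 0 0 0.1;-1 0.818 -0.965 0 0 0 0.1;-1 0.818 -0.965 0 0 0 0.1;-1 0.818 -0.965 0 0 0 0.1;-1 0.818 -0.965 0 0 0 0.1;-1 0.818 -0.965 0 0 0 0.1;-1 0.818 -0.965 0 0 0 0.1;-1 0.818 -0.965 0 0 0 0.1"

```text
clock: 0.93
eef_pos: [0.3922, 0.1651, 0.2312]
tool_rot: [0.084, 0.996, -0.0, -0.0]
ft_force: [1.0, 1.0, 0.1]
grip_width: -0.0
grasp_force: 0.0
```

```bash
python3 -c "
from workcell import bot
o=bot.get_obs();print(o['eef_pos'],o['tool_rot'],o['ft_force'],o['grip_width'],o['clock'])"
```

```text
[0.39218249 0.1650553  0.23115611] [ 8.40125776e-02  9.96464683e-01 -2.58941063e-06 -1.49814650e-04] [1.00708474 0.98132309 0.08835797] -4.644683946264968e-05 0.9333
```

Call:
step_arm:
  targets: "-1 0.26 -0.31 -0.1 0 0 0;-1 0.26 -0.31 -0.1 0 0 0;-1 0.26 -0.31 -0.1 0 0 0;-1 0.26 -0.31 -0.1 0 0 0;-1 0.26 -0.31 -0.1 0 0 0;-1 0.26 -0.31 -0.1 0 0 0;-1 0.26 -0.31 -0.1 0 0 0;-1 0.26 -0.31 -0.1 0 0 0;-1 0.26 -0.31 -0.1 0 0 0;-1 0.26 -0.31 -0.1 0 0 0"

```text
clock: 1.77
eef_pos: [0.521, 0.0133, 0.1819]
tool_rot: [0.083, 0.997, 0.0, 0.0]
ft_force: [0.9, -0.8, -0.0]
grip_width: 0.0
grasp_force: 0.0
```

Call:
step_arm:
  targets: "-1 0.02 -0.022 -0.1 0 0 0;-1 0.02 -0.022 -0.15 0 0 0;-1 0.02 -0.022 -0.16 0 0 0;-1 0.02 -0.022 -0.166 0 0 0;-1 0.02 -0.022 -0.166 0 0 0;-1 0.02 -0.022 -0.166 0 0 0;-1 0.02 -0.022 -0.166 0 0 0"

```text
clock: 2.35
eef_pos: [0.5331, 0.0014, 0.1006]
tool_rot: [0.084, 0.996, 0.0, 0.002]
ft_force: [-0.2, -0.3, 0.3]
grip_width: -0.0003
grasp_force: 0.0
```

```bash
python3 - <<'E'
from h import *
o=bot.get_obs();print(o['eef_pos'],o['ft_force'],o['clock'])
a=bot.camera("wrist");b=bot.camera("scene")
cv2.imwrite("pics/w1.png",np.hstack([cv2.resize(a,(400,300)),cv2.resize(b[130:290,180:393],(400,300))])[:,:,::-1])
E
```

```text
[0.53306167 0.00142372 0.10060554] [-0.22021957 -0.34983757  0.34793697] 2.35
```

View pics/w1.png

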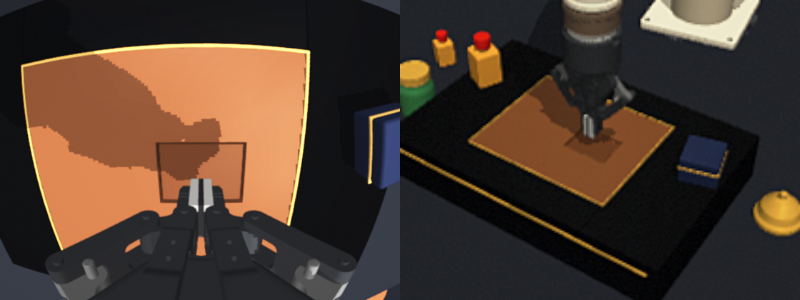

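The shut fingertips hang over the button: wrist view shows tips at (200,180) and the button outline spanning x 157–245, y 142–202. Descending slowly and watching the force.

Call:
step_arm:
  targets: "-1 -0.002 0 -0.02 0 0 0;-1 -0.002 0 -0.036 0 0 0;-1 -0.002 0 -0.04 0 0 0;-1 -0.002 0 -0.044 0 0 0;-1 -0.002 0 -0.046 0 0 0;-1 -0.002 0 -0.046 0 0 0;-1 -0.002 0 -0.046 0 0 0"

```text
clock: 3.03
eef_pos: [0.5295, 0.001, 0.0751]
tool_rot: [0.084, 0.996, -0.0, -0.001]
ft_force: [-3.2, 0.8, 5.0]
grip_width: 0.0002
grasp_force: 2.1
```

Call:
step_arm:
  targets: "-1 0 0 -0.002 0 0 0;-1 0 0 -0.004 0 0 0;-1 0 0 -0.004 0 0 0;-1 0 0 -0.004 0 0 0"

```text
clock: 3.37
eef_pos: [0.5296, 0.001, 0.0734]
tool_rot: [0.084, 0.996, -0.0, -0.001]
ft_force: [-4.4, 0.5, 6.0]
grip_width: -0.0002
grasp_force: 3.1
```

Call:
step_arm:
  targets: "-1 -0.002 0 -0.002 0 0 0;-1 -0.002 0 -0.004 0 0 0;-1 -0.002 0 -0.004 0 0 0;-1 -0.002 0 -0.004 0 0 0"

```text
clock: 3.7
eef_pos: [0.5296, 0.001, 0.0714]
tool_rot: [0.084, 0.996, -0.0, 0.0]
ft_force: [-2.4, -0.4, 4.6]
grip_width: -0.0
grasp_force: 2.4
```

Call:
step_arm:
  targets: "-1 -0.001 0 -0.001 0 0 0;-1 -0.001 0 -0.002 0 0 0;-1 -0.001 0 -0.003 0 0 0;-1 -0.001 0 -0.003 0 0 0"

```text
clock: 4.03
eef_pos: [0.5295, 0.001, 0.0701]
tool_rot: [0.084, 0.996, 0.0, 0.0]
ft_force: [-0.9, -0.1, 5.8]
grip_width: 0.0
grasp_force: 2.8
```

Call:
step_arm:
  targets: "-1 0 0 -0.001 0 0 0;-1 0 0 -0.002 0 0 0;-1 0 0 -0.002 0 0 0;-1 0 0 -0.002 0 0 0"

```text
clock: 4.37
eef_pos: [0.5296, 0.001, 0.07]
tool_rot: [0.084, 0.996, 0.0, 0.001]
ft_force: [-3.6, 0.4, 10.7]
grip_width: 0.0001
grasp_force: 5.4
```

Bottomed out: z stays at 0.070 while the force rises to about 11 N. Holding for 0.75 s, then checking the drawer.

Call:
step_arm:
  targets: "-1 0 0 0 0 0 0;-1 0 0 0 0 0 0;-1 0 0 0 0 0 0;-1 0 0 0 0 0 0;-1 0 0 0 0 0 0;-1 0 0 0 0 0 0;-1 0 0 0 0 0 0;-1 0 0 0 0 0 0;-1 0 0 0 0 0 0"

```text
clock: 5.12
eef_pos: [0.5296, 0.001, 0.07]
tool_rot: [0.084, 0.996, 0.0, 0.001]
ft_force: [-2.6, 0.5, 10.8]
grip_width: -0.0002
grasp_force: 5.4
```

```bash
python3 - <<'E'
from h import *
cv2.imwrite("pics/s2.png",bot.camera("scene")[:,:,::-1])
E
```

```text
(no output)
```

View pics/s2.png

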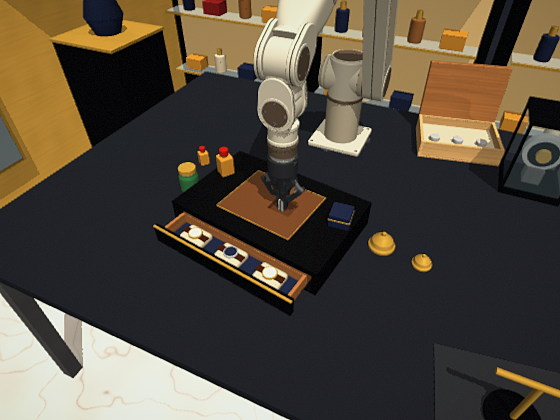

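The drawer is out along its front edge, (157,228) to (293,307), and nothing else has moved. Lifting straight up.

Call:
step_arm:
  targets: "-1 0 0 0.01 0 0 0;-1 0 0 0.03 0 0 0;-1 0 0 0.08 0 0 0;-1 0 0 0.14 0 0 0;-1 0 0 0.2 0 0 0;-1 0 0 0.26 0 0 0;-1 0 0 0.3 0 0 0;-1 0 0 0.3 0 0 0;-1 0 0 0.3 0 0 0;-1 0 0 0.3 0 0 0"

```text
clock: 6.0
eef_pos: [0.5286, 0.001, 0.218]
tool_rot: [0.084, 0.996, -0.0, -0.001]
ft_force: [0.4, -0.8, -0.6]
grip_width: 0.0003
grasp_force: 0.0
```

```bash
python3 - <<'E'
from h import *
o=bot.get_obs();print(o['eef_pos'],o['ft_force'],o['clock'])
a=bot.camera("wrist");b=bot.camera("scene")
cv2.imwrite("pics/w3.png",np.hstack([cv2.resize(a,(400,300)),cv2.resize(b[130:340,130:410],(400,300))])[:,:,::-1])
E
```

```text
[0.52864034 0.00099282 0.21796692] [ 0.35205302 -0.7916061  -0.55014885] 6.0
```

View pics/w3.png

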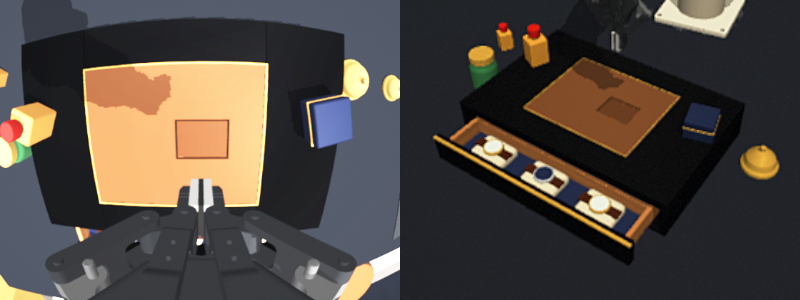

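```bash
python3 - <<'E'
from h import *
for z in(.055,.065):
    w=world("scene",[[155,226],[293,301]],z)[:,:2]-[.525,-.0337]
    print(z,w@[.986,-.165])
E
```

```text
0.055 [0.22826115 0.22441301]
0.065 [0.23418092 0.23038589]
```

The drawer front is about 0.23 m from panel_mid, against 0.235 m expected, so it is right out. The button is up, the hand is clear and nothing else has moved.

```bash
python3 -c "
from workcell import bot
print(bot.job_done())"
```

```text
the job is handed in; nothing more can be done
None
```

I found the button by eye and pushed it fully down with about 11 N on the wrist sensor; the drawer sprang right out, I lifted the hand clear so the button came back up, nothing else moved, and I handed the job in at about 6 s.

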